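# Sieve the nylon bushings out from the memory lock collars

## Task

Take the sieve by its handle and, keeping it level on its rails without bearing down on it, shake it briskly side to side until all four small bushings have dropped through into the tray; let it knock lightly against both sprung end stops as you do so, left first, then right, left and right again, pressing each buffer in a few millimetres but never ramming it near the end of its travel. Then lift the sieve off with the two collars still in it and set it down gently, square and centred on the cork mat, and let go. Leave everything else on the counter where it is.

Things in the scene. Friction and masses are not known exactly. Their poses are not given: they have to be found in the camera images.
- stand: sieving stand, fixed, 150 x 354 mm: a catch tray with a rail along each long side and, near each end, a brass block clamped across the rails (83 mm high) with a sprung stop facing the sieve. Origin: centre of the underside, z up; y runs along the rails, +y is the left end (roughly the robot's left)
- rails (a point): midway between the rails at the height of their tops, 45 mm above the counter, axes as the stand. 7 mm lips guide the sieve with 2 mm play each side, so it slides only along y. The stop blocks are clamped anew each time and their places are not told: from the sieve centred on the stand, a stop is met after 20 to 56 mm of travel, different left and right
- tray (a point): centre of the catch tray's floor, 5 mm above the counter, axes as the stand; inside 100 mm wide (x) and 342 mm long (y)
- buffer_left (a joint): travel (m) of the rubber-faced buffer (22 mm in diameter, axis 67 mm above the counter) of the stop at the stand's +y end: 0 = free, grows as it is pushed outwards. Spring: 0.7 N to start, then about 0.7 N per mm (a little more when struck fast); it bottoms at 18 mm. A light knock presses it 3 to 15 mm (about 3 to 11 N)
- buffer_right (a joint): the same for the stop at the stand's -y end, grows as it is pushed outwards (to the stand's -y)
- sieve: parts sieve of polished steel, 0.4 to 0.63 kg: open rectangular frame 114 mm (x) x 132 mm (y), walls 6 mm thick and 32 mm high, starting on the stand's rails with its y along them, within 12 mm of the middle. It slides on the rails with friction about 0.2. Origin: centre of the underside, z up
- sieve_floor (a point): centre of the sieve's floor (its top, 4 mm above the sieve's underside): three flat bars along x, 16 mm wide, at y = -34, 0 and +34 mm, with open slots 18 mm wide between them and beside the end walls. Bushings slide on the bars with friction about 0.15, so they stay on them unless shaken briskly (accelerations of the sieve well above 2 m/s2)
- sieve_handle (a point): centre of the sieve's dark wooden handle: a straight bar along the sieve's x bridging the frame, 14 mm thick (sieve's y), 20 mm high, 102 mm clear length; this point is 70 mm above the sieve's underside; pinch it across y from above. Axes as the sieve
- bushing_1: nylon bushing, a plain grey disc-like cylinder 12 mm in diameter, 10 mm tall, 10 g; origin at the centre of its underside, z along its axis; starts standing on a floor bar of the sieve
- bushing_2: nylon bushing, a plain grey disc-like cylinder 12 mm in diameter, 10 mm tall, 10 g; origin at the centre of its underside, z along its axis; starts standing on a floor bar of the sieve
- bushing_3: nylon bushing, a plain grey disc-like cylinder 12 mm in diameter, 10 mm tall, 10 g; origin at the centre of its underside, z along its axis; starts standing on a floor bar of the sieve
- bushing_4: nylon bushing, a plain grey disc-like cylinder 12 mm in diameter, 10 mm tall, 10 g; origin at the centre of its underside, z along its axis; starts standing on a floor bar of the sieve
- collar_1: steel memory lock collar: ring 40 mm in outer diameter, 22 mm bore, 14 mm tall, with a clamping lug reaching 26 mm from the axis along its x, 70 g; too big for the slots; starts lying in the sieve; origin at the centre of its underside
- collar_2: steel memory lock collar: ring 40 mm in outer diameter, 22 mm bore, 14 mm tall, with a clamping lug reaching 26 mm from the axis along its x, 70 g; too big for the slots; starts lying in the sieve; origin at the centre of its underside
- mat: flat cork mat fixed on the counter, 150 mm (x) x 200 mm (y), 4 mm thick, on the other side of the robot from the stand; origin at the centre of its underside, z up
- spur: bystander: bass drum spur, nickel rod 182 mm long, 22 mm thick, lying along its x; leave alone
- drum_key: bystander: black T-shaped drum key about 60 mm long, lying; leave alone
- spare_collar: bystander: one more memory lock collar lying on the counter; leave alone
- spare_bushing_1: bystander: one more nylon bushing, standing on the counter; leave alone
- spare_bushing_2: bystander: one more nylon bushing, standing on the counter; leave alone
- tension_cup: bystander: upright aluminium cylinder 44 mm in diameter, 50 mm tall; leave alone

How it is judged:
On the way, in this order (a step that is already met when the one before it is completed fails the run):
1. the held sieve, on its rails, knocks the left stop (first time): its buffer is pressed in more than 3 mm (value of joint buffer_left above 0.003 m and contact force between the fingers and sieve above 1 N and z of sieve in the frame of stand below 0.05 m).
2. the held sieve, on its rails, knocks the right stop (first time): its buffer is pressed in more than 3 mm (value of joint buffer_right above 0.003 m and contact force between the fingers and sieve above 1 N and z of sieve in the frame of stand below 0.05 m).
3. the held sieve, on its rails, knocks the left stop (second time): its buffer is pressed in more than 3 mm (all of step 1).
4. the held sieve, on its rails, knocks the right stop (second time): its buffer is pressed in more than 3 mm (all of step 2).
At the end, for the whole second after the job is handed in: All four bushings lie at rest in the stand's tray (below 30 mm, within its walls); both collars lie in the sieve; the sieve stands flat, released and at rest on the mat, centred within 20 mm along the mat's x and 35 mm along its y, its y axis within 0.2 rad of the mat's (either way round) (x of bushing_1 in the frame of stand between -0.05 and 0.05 m and y of bushing_1 in the frame of stand between -0.172 and 0.172 m and z of each of bushing_1, bushing_2, bushing_3, bushing_4 in the frame of stand below 0.03 m and linear speed of each of bushing_1, bushing_2, bushing_3, bushing_4 below 0.03 m/s and x of bushing_2 in the frame of stand between -0.05 and 0.05 m and y of bushing_2 in the frame of stand between -0.172 and 0.172 m and x of bushing_3 in the frame of stand between -0.05 and 0.05 m and y of bushing_3 in the frame of stand between -0.172 and 0.172 m and x of bushing_4 in the frame of stand between -0.05 and 0.05 m and y of bushing_4 in the frame of stand between -0.172 and 0.172 m and x of collar_1 in the frame of sieve between -0.05 and 0.05 m and y of collar_1 in the frame of sieve between -0.06 and 0.06 m and z of collar_1 in the frame of sieve between -0.004 and 0.03 m and x of collar_2 in the frame of sieve between -0.05 and 0.05 m and y of collar_2 in the frame of sieve between -0.06 and 0.06 m and z of collar_2 in the frame of sieve between -0.004 and 0.03 m and x of sieve in the frame of mat between -0.02 and 0.02 m and y of sieve in the frame of mat between -0.035 and 0.035 m and z of sieve in the frame of mat between 0 and 0.009 m and angle between the y axis of sieve and the y axis of mat, either way round below 0.2 rad and angle between sieve's own z axis and vertical below 0.06 rad and linear speed of sieve below 0.02 m/s); the robot touches nothing.
It fails at once if a buffer is driven in more than 15 mm (knocked too hard) (value of joint any of buffer_left, buffer_right above 0.015 m).
It fails at once if the sieve presses on the stand and its stops with more than 60 N (contact force between sieve and stand above 60 N).
It fails at once if the sieve is pressed on the mat with more than 40 N (contact force between sieve and mat above 40 N).
It fails at once if the sieve is tipped more than 20 degrees (angle between sieve's own z axis and vertical above 0.35 rad).
It fails at once if something else on the counter is moved more than 20 mm (distance of any of spur, drum_key, spare_collar, spare_bushing_1, spare_bushing_2, tension_cup from where it was at the start of the episode above 0.02 m).
It also fails if it takes over 69 s, if anything falls off the work surface, if the arm or the gripper's body presses on something with over 40 N, if the wrist force passes 120 N, or if a joint passes its speed limit or range.

## Robot

A 6-joint arm with a two-finger parallel gripper is mounted at the origin on the work surface. World frame = base frame: x ahead of the robot, y to its left, z up, the work surface at z = 0. Lengths are in m, angles in rad, forces in N, time in s.
With the tool pointing down it reaches from about 0.375 to 0.9 m from the base axis. Payload 3.1 kg.
Tool frame: the origin (TCP) lies midway between the tips of the shut fingers; the grasp point (between the pads) lies 19 mm behind it; z points along the fingers, y is the line along which they close (so a half turn about z gives the same grasp; the last joint's range is limited). The gripper opens to 85 mm and grips with 20 to 120 N. Pads are 22 mm wide; open, the fingers measure 114 mm over their backs; the gripper's body (76 mm by 85 mm) begins 54 mm behind the grasp point. The pads swing forward as they close: fully open they stand 13 mm farther back than shut.
Start: joints at [-1.359, 0.527, 1.433, -0, 1.181, -0.178], TCP at [0.238, -0.578, 0.231] pointing down, gripper open.
Joint ranges: [-3.08, 3.08], [-0.75, 2.2], [0.22, 2.44], [-1.43, 4.57], [0, 2.65], [-2.85, 2.85]. Speed limits (rad/s): [2.79, 2.79, 3.14, 3.14, 3.14, 3.14].

## Interface

Orientations are given as a unit quaternion [x, y, z, w].
In Python, from station import manip gives the robot as it stands. The module is installed in compiled form; this text tells all that it offers.
- The arm moves only by the tool apply_moves, never from a script. Its arguments are lists of equal length, an entry for each row: "claw": the gripper's target within -1 to 1 (fully open at 1, half-way at 0, shut at -1); "travel": the shift along the tool's x, y, z scaled (see below), a list of three; "turn": the turn, a rotation vector about the tool's x, y, z scaled (see below), a list of three. In form: {"claw": [claw, ...], "travel": [[dx, dy, dz], ...], "turn": [[rx, ry, rz], ...]}. A call has 1 to 5 rows; each row is the pose to reach, as a shift and turn from the pose commanded when the call began, along the tool's axes at that moment, turning the shorter way round; what a row does not reach only later rows make up. The controller multiplies each number of a shift by 800 mm and each number of a turn by 180 degrees. A row lasts 1/12 s, in which the tool goes at most 41.7 mm and 7.16 degrees, less where a joint would pass 70% of its speed; a pose out of reach is approached as far as the arm can. A call with a number of a shift or a turn outside -1 to 1 is refused whole. A call with a gripper value outside its range is refused whole. The fingers move at their own pace and stop on an object; "newtons" is the grip in N (left out, the last holds). Time passes only in rows, so rows that repeat a pose let the fingers close. It gives the time, the measured TCP pose, the force, the opening and the grip force at its end, in the units of the state.
- manip.sense(): the state, without advancing time (a new reading comes with each control period).
- manip.snapshot(name): name is "scene" or "side" or "wrist"; returns a dict with "pixels" (400x640x3 uint8, red, green, blue), "depth" (400x640 float32, m along the optical axis (not along the pixel's ray), 0 where there is no reading), "intrinsics" (3x3 intrinsics, pixels), "R" (3x3) and "t" (3): a world point X has camera coordinates R X + t. Camera axes: x right, y down, z forward; pixel columns grow to the right and rows downward; lengths in m; the calibration is good to about 2 mm. The wrist camera is an equidistant fisheye: a pixel r from the principal point sees the ray r / f radians off the axis. A picture is of the moment at which its call begins.
- manip.sign_off(): hands the job in; it is judged then, once.
The state is a dict: "t": time; "q": joint angles; "qd": joint speeds; "tau": joint torques, N m; "tcp_pos": TCP position; "tool_rot": TCP orientation; "force": force on the tool from outside, world axes, zero at the start; "ft_torque": the same for the moment, N m; "finger_gap": opening from 0.0 (shut) to 1.0 (fully open); "gripper_force": force on a finger pad.
Only numpy, scipy, OpenCV 4.12 (cv2) and the standard library are available. Lean on these libraries where they do the work, as an engineer would, in place of code of your own. Each camera call takes 0.05 s, during which the arm holds its last target. There are 200 camera calls.

## Working session

There is one attempt and no reset: what is moved stays moved. The work goes in short steps, Python scripts to look and compute and a tool call to move; the robot and the scene stay as the last step left them, time stands still between calls to the robot, and variables do not carry over. Pictures are saved under pics/ and viewed, at most 10 in all, crops included, and the job is handed in when it is done.

Besides the shell and the picture viewer there is one more tool, called in YAML: its name, and indented under it one key for each argument. apply_moves: Moves the arm, as the interface text tells. Shifts and turns lie within -1 to 1; 1 stands for 800 mm of shift or 180 degrees of turn. Its arguments: {"type":"object","properties":{"claw":{"type":"array","items":{"type":"number"}},"travel":{"type":"array","items":{"type":"array","items":{"type":"number"}}},"turn":{"type":"array","items":{"type":"array","items":{"type":"number"}}},"newtons":{"type":"number"}},"required":["claw","travel","turn"]}

```bash
mkdir -p pics; cat > h.py <<'E'
from station import manip
import numpy as np, cv2
def world(s,u,v,z=None):
    K=s["intrinsics"];R=s["R"];t=s["t"]
    ray=np.array([(u-K[0,2])/K[0,0],(v-K[1,2])/K[1,1],1])
    if z is None: return R.T@(ray*s["depth"][int(v),int(u)]-t)
    c=-R.T@t; d=R.T@ray
    return c+d*(z-c[2])/d[2]
E
python3 - <<'E'
from h import *
for n in("scene","side"):
    s=manip.snapshot(n); np.savez(n,**s); cv2.imwrite(f"pics/{n}.png",s["pixels"][:,:,::-1])
    print(n,-s["R"].T@s["t"],s["intrinsics"][0,0])
print(manip.sense())
E
```

```text
scene [1.16389142 0.7221695  0.86145014] 385.26017431071034
side [0.19984446 0.89109248 0.84395442] 446.23451608368174
{'t': 0.1, 'q': array([-1.35852979e+00,  5.28412252e-01,  1.43376153e+00, -4.34681896e-05,
        1.18141302e+00, -1.78491754e-01]), 'qd': array([ 0.00066984, -0.00367211, -0.00220582, -0.0007688 , -0.00013062,
        0.00105242]), 'tau': array([-2.83438858e-04, -4.43303525e+01, -1.78587431e+01, -1.89236443e-04,
        3.93057213e-03,  1.15387448e-05]), 'tcp_pos': array([ 0.2379391 , -0.57724018,  0.23041151]), 'tool_rot': array([ 9.80972040e-01,  1.94146495e-01, -3.69332325e-05, -9.96592733e-04]), 'force': array([ 1.34413859, -0.37265917,  0.09648624]), 'ft_torque': array([ 0.01761065, -0.05157914,  0.00253746]), 'gripper_force': 0.0, 'finger_gap': 0.9994822329757488}
```

View pics/scene.png

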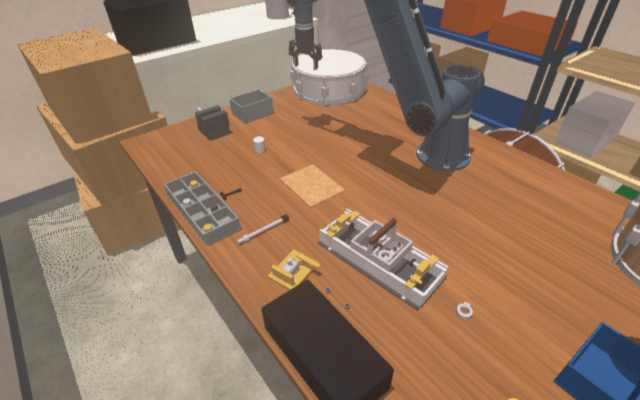

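View pics/side.png

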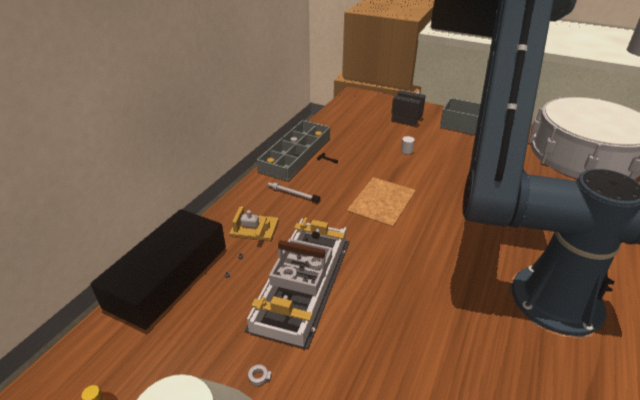

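Both views show the stand (scene ≈(383,255), side ≈(300,280)), with the sieve's dark handle at scene ≈(383,232), and the cork mat at scene ≈(312,184). I'll enlarge both.

```bash
python3 - <<'E'
import cv2
a=cv2.imread("pics/scene.png")[160:305,270:460]; cv2.imwrite("pics/c1.png",cv2.resize(a,None,fx=4,fy=4,interpolation=cv2.INTER_CUBIC))
a=cv2.imread("pics/side.png")[170:345,225:425]; cv2.imwrite("pics/c2.png",cv2.resize(a,None,fx=3.4,fy=3.4,interpolation=cv2.INTER_CUBIC))
E
```

```text
(no output)
```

View pics/c1.png

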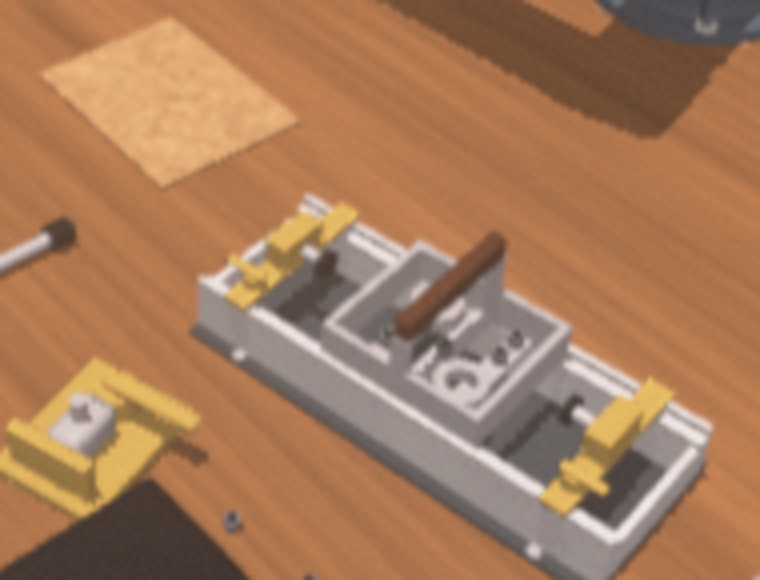

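View pics/c2.png

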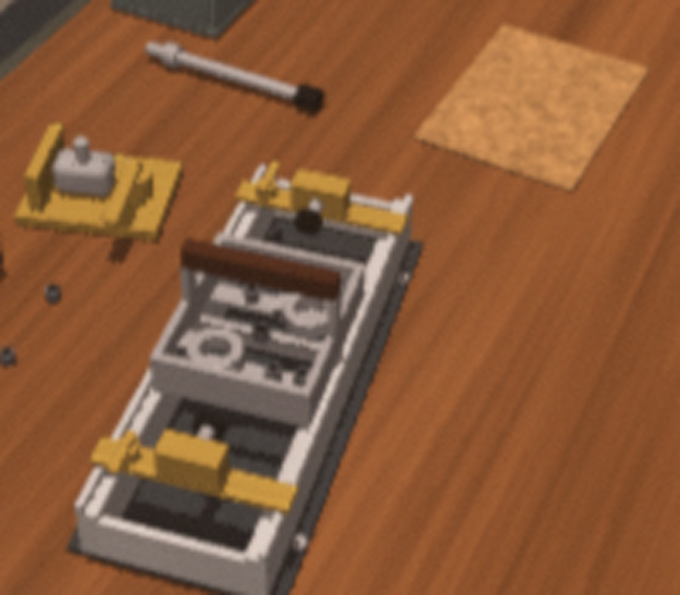

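```bash
python3 - <<'E'
from h import *
P=[];C=[]
for n,f,o,M,(u0,u1,v0,v1) in (("scene",4,(270,160),[(170,18),(298,122),(165,186),(43,75)],(300,460,195,310)),("side",3.4,(225,170),[(505,25),(647,68),(573,188),(417,135)],(240,355,212,350))):
    s=dict(np.load(n+".npz"))
    m=np.array([world(s,u/f+o[0],v/f+o[1],.004) for u,v in M]); print(n,"mat",m.mean(0).round(4)); print(m.round(3).tolist(),cv2.minAreaRect(m[:,:2].astype(np.float32)))
    q=np.array([world(s,u,v) for v in range(v0,v1) for u in range(u0,u1)])
    c=np.array([s["pixels"][v,u] for v in range(v0,v1) for u in range(u0,u1)]).astype(int)
    for nm,k in (("handle",(q[:,2]>.112)&(q[:,2]<.13)&(c[:,0]<130)),("brass",(q[:,2]>.055)&(q[:,2]<.09)&(c[:,0]-c[:,2]>70)),("stand",(q[:,2]>.03)&(q[:,2]<.058))):
        w=q[k]; 
        if len(w)<5: print(nm,len(w)); continue
        r=cv2.minAreaRect(w[:,:2].astype(np.float32)); print(n,nm,len(w),w.mean(0).round(3),np.round(cv2.boxPoints(r),3).tolist(),r[1],r[0],r[2])
E
```

```text
scene mat [ 0.5201 -0.1744  0.004 ]
[[0.443, -0.273, 0.004], [0.452, -0.073, 0.004], [0.595, -0.078, 0.004], [0.589, -0.274, 0.004]] ((0.5200821757316589, -0.17542216181755066), (0.1999313235282898, 0.14612215757369995), 87.82097625732422)
scene handle 193 [0.586 0.234 0.122] [[0.5249999761581421, 0.23000000417232513], [0.527999997138977, 0.2150000035762787], [0.6389999985694885, 0.23199999332427979], [0.6370000243186951, 0.24699999392032623]] (0.11288201063871384, 0.015453064814209938) (0.5823177695274353, 0.23113973438739777) 8.747135162353516
scene brass 623 [0.588 0.251 0.069] [[0.4880000054836273, 0.37400001287460327], [0.5410000085830688, 0.057999998331069946], [0.675000011920929, 0.07999999821186066], [0.621999979019165, 0.3959999978542328]] (0.1360013782978058, 0.32004615664482117) (0.5816054940223694, 0.22696805000305176) 9.422515869140625
scene stand 2180 [0.598 0.246 0.046] [[0.48500001430511475, 0.3930000066757202], [0.5419999957084656, 0.041999999433755875], [0.7860000133514404, 0.08100000023841858], [0.7300000190734863, 0.4320000112056732]] (0.24754203855991364, 0.35606
[... 541 characters left out ...]
0.017638705670833588) (0.5761438608169556, 0.22911089658737183) 8.975042343139648
side brass 971 [0.572 0.263 0.068] [[0.48500001430511475, 0.3720000088214874], [0.5370000004768372, 0.057999998331069946], [0.671999990940094, 0.07999999821186066], [0.6190000176429749, 0.39500001072883606]] (0.1364021897315979, 0.31858113408088684) (0.5782077312469482, 0.22638964653015137) 9.398167610168457
side stand 2689 [0.59  0.25  0.047] [[0.4790000021457672, 0.3919999897480011], [0.5400000214576721, 0.039000000804662704], [0.843999981880188, 0.09200000017881393], [0.7829999923706055, 0.4449999928474426]] (0.30841735005378723, 0.3584199845790863) (0.6613141894340515, 0.24222147464752197) 9.863506317138672
```

Handle centre ≈(0.579, 0.230), with top z ≈0.122 against 0.125 expected. Stand yaw is ≈9.3°. The mat is at ≈(0.517, -0.178) with yaw ≈-2.1°; it measures 0.148×0.199, which matches the given size. I'm moving to above the handle.

apply_moves:
  claw: [1, 1, 1, 1, 1]
  travel:
    - [0.184, -0.182, 0]
    - [0.184, -0.182, 0]
    - [0.184, -0.182, 0]
    - [0.184, -0.182, 0]
    - [0.184, -0.182, 0]
  turn:
    - [0, 0, 0]
    - [0, 0, 0]
    - [0, 0, 0]
    - [0, 0, 0]
    - [0, 0, 0]
  newtons: 60

```text
t: 0.52
tcp_pos: [0.3189, -0.3848, 0.2309]
tool_rot: [0.981, 0.194, -0.0, -0.001]
force: [0.3, 0.5, -0.0]
finger_gap: 0.999
gripper_force: 0.0
```

apply_moves:
  claw: [1, 1, 1, 1, 1]
  travel:
    - [0.184, -0.182, 0]
    - [0.184, -0.182, 0]
    - [0.184, -0.182, 0]
    - [0.184, -0.182, 0]
    - [0.184, -0.182, 0]
  turn:
    - [0, 0, 0]
    - [0, 0, 0]
    - [0, 0, 0]
    - [0, 0, 0]
    - [0, 0, 0]

```text
t: 0.93
tcp_pos: [0.3995, -0.1943, 0.2312]
tool_rot: [0.981, 0.194, -0.0, -0.0]
force: [0.7, -0.3, 0.3]
finger_gap: 1.002
gripper_force: 0.0
```

apply_moves:
  claw: [1, 1, 1, 1, 1]
  travel:
    - [0.184, -0.182, 0]
    - [0.184, -0.182, 0]
    - [0.184, -0.182, 0]
    - [0.184, -0.182, 0]
    - [0.184, -0.182, 0]
  turn:
    - [0, 0, 0]
    - [0, 0, 0]
    - [0, 0, 0]
    - [0, 0, 0]
    - [0, 0, 0]

```text
t: 1.35
tcp_pos: [0.4802, -0.0035, 0.2312]
tool_rot: [0.981, 0.194, -0.0, -0.0]
force: [0.5, 0.1, 0.0]
finger_gap: 1.001
gripper_force: 0.0
```

apply_moves:
  claw: [1, 1, 1, 1, 1]
  travel:
    - [0.184, -0.182, 0]
    - [0.184, -0.182, 0]
    - [0.184, -0.182, 0]
    - [0.184, -0.182, 0]
    - [0.184, -0.182, 0]
  turn:
    - [0, 0, 0.0728]
    - [0, 0, 0.0728]
    - [0, 0, 0.0728]
    - [0, 0, 0.0728]
    - [0, 0, 0.0728]

```text
t: 1.77
tcp_pos: [0.5576, 0.1795, 0.231]
tool_rot: [0.997, 0.081, -0.0, 0.0]
force: [1.6, -1.3, -0.1]
finger_gap: 0.999
gripper_force: 0.0
```

apply_moves:
  claw: [1, 1, 1, 1, 1]
  travel:
    - [0.032, -0.052, 0.02]
    - [0.032, -0.052, 0.05]
    - [0.032, -0.052, 0.05]
    - [0.032, -0.052, 0.05]
    - [0.032, -0.052, 0.05]
  turn:
    - [0, 0, 0]
    - [0, 0, 0]
    - [0, 0, 0]
    - [0, 0, 0]
    - [0, 0, 0]

```text
t: 2.18
tcp_pos: [0.5757, 0.2219, 0.1913]
tool_rot: [0.997, 0.081, -0.001, 0.0]
force: [-0.0, 0.6, 1.3]
finger_gap: 1.001
gripper_force: 0.0
```

```bash
python3 - <<'E'
from h import *
s=manip.snapshot("wrist"); np.savez("w1",**s); cv2.imwrite("pics/w1.png",s["pixels"][:,:,::-1]); print(s["intrinsics"],-s["R"].T@s["t"]); print(manip.sense()["tcp_pos"],manip.sense()["q"])
E
```

```text
[[309.70691629   0.         324.87841274]
 [  0.         309.70691629 200.39094698]
 [  0.           0.           1.        ]] [0.63799695 0.23178727 0.33476852]
[0.57619214 0.22163614 0.192119  ] [ 1.86586154e-01  5.61867216e-01  1.49198015e+00 -3.71149328e-04
  1.08722638e+00  1.59658125e+00]
```

View pics/w1.png

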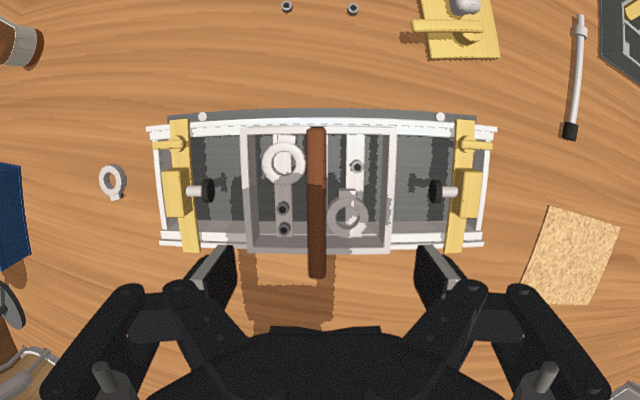

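The wrist view shows the handle upright at u≈317 (v 127–278). Buffer faces are at (213,190) on the left and (430,190) on the right, and the sieve end walls at u≈242/394. Bushings are visible at (282,207), (283,229) and (357,166).

```bash
cat >> h.py <<'E'
def fish(s,u,v,z):
    K=s["intrinsics"];R=s["R"];t=s["t"]
    p=np.array([u-K[0,2],v-K[1,2]])/K[0,0]; r=np.linalg.norm(p)
    ray=np.append(p/r*np.sin(r),np.cos(r)); c=-R.T@t; d=R.T@ray
    return c+d*(z-c[2])/d[2]
E
python3 - <<'E'
from h import *
s=dict(np.load("w1.npz"))
a=np.radians(9.3);S=np.array([[np.cos(a),np.sin(a)],[-np.sin(a),np.cos(a)]])
for n,u,v,z in (("h1",317,127,.125),("h2",318,278,.125),("bufL",213,190,.067),("bufR",430,190,.067),("wallL",242,190,.077),("wallR",395,190,.077),("tl",148,128,.052),("tr",496,128,.052),("bl",161,245,.052),("br",483,245,.052)):
    p=fish(s,u,v,z); print(n,p.round(4),(S@p[:2]).round(4))
print("tcp",S@manip.sense()["tcp_pos"][:2],manip.sense()["tcp_pos"])
E
```

```text
h1 [0.6323 0.2358 0.125 ] [0.6621 0.1306]
h2 [0.521  0.2177 0.125 ] [0.5493 0.1307]
bufL [0.5607 0.3238 0.067 ] [0.6057 0.2289]
bufR [0.5929 0.1256 0.067 ] [0.6054 0.0282]
wallL [0.5678 0.2933 0.077 ] [0.6078 0.1977]
wallR [0.5892 0.1616 0.077 ] [0.6075 0.0643]
tl [0.6098 0.4082 0.052 ] [0.6677 0.3043]
tr [0.6657 0.0612 0.052 ] [ 0.6668 -0.0472]
bl [0.4847 0.3887 0.052 ] [0.5411 0.3053]
br [0.5415 0.0406 0.052 ] [ 0.5409 -0.0475]
tcp [0.60443575 0.12560804] [0.57619214 0.22163614 0.192119  ]
```

apply_moves:
  claw: [1, 1, 1, 1, 1]
  travel:
    - [0.002, -0.006, 0.04]
    - [0.002, -0.006, 0.08]
    - [0.002, -0.006, 0.12]
    - [0.002, -0.006, 0.12]
    - [0.002, -0.006, 0.12]
  turn:
    - [0, 0, 0]
    - [0, 0, 0]
    - [0, 0, 0]
    - [0, 0, 0]
    - [0, 0, 0]

```text
t: 2.65
tcp_pos: [0.5763, 0.2263, 0.0953]
tool_rot: [0.997, 0.08, -0.001, 0.0]
force: [1.1, 0.0, 0.9]
finger_gap: 0.998
gripper_force: 0.0
```

apply_moves:
  claw: [1, 1, 1, 1, 1]
  travel:
    - [0, 0, 0]
    - [0, 0, 0]
    - [0, 0, 0]
    - [0, 0, 0]
    - [0, 0, 0]
  turn:
    - [0, 0, 0]
    - [0, 0, 0]
    - [0, 0, 0]
    - [0, 0, 0]
    - [0, 0, 0]

```text
t: 3.07
tcp_pos: [0.5775, 0.2278, 0.0966]
tool_rot: [0.997, 0.081, 0.001, -0.0]
force: [-0.0, 0.4, 0.5]
finger_gap: 1.001
gripper_force: 0.0
```

```bash
cat >> h.py <<'E'
a=np.radians(9.3);S=np.array([[np.cos(a),np.sin(a)],[-np.sin(a),np.cos(a)]])
def st():
    m=manip.sense(); print(round(m["t"],2),"S",(S@m["tcp_pos"][:2]).round(4),"z",m["tcp_pos"][2].round(4),"F",(S@m["force"][:2]).round(2),m["force"][2].round(2),"T",m["ft_torque"].round(2),"gap",round(m["finger_gap"],3),m["gripper_force"], "R",m["tool_rot"].round(4))
E
python3 -c "
from h import *
st()"
```

```text
3.07 S [0.6067 0.1315] z 0.0966 F [0.05 0.39] 0.52 T [ 0.01  0.05 -0.01] gap 1.001 0.0 R [ 9.967e-01  8.100e-02  1.100e-03 -1.000e-04]
```

apply_moves:
  claw: [-1, -1, -1, -1, -1]
  travel:
    - [0, 0, 0]
    - [0, 0, 0]
    - [0, 0, 0]
    - [0, 0, 0]
    - [0, 0, 0]
  turn:
    - [0, 0, 0]
    - [0, 0, 0]
    - [0, 0, 0]
    - [0, 0, 0]
    - [0, 0, 0]
  newtons: 70

```text
t: 3.48
tcp_pos: [0.5768, 0.2277, 0.0952]
tool_rot: [0.997, 0.081, -0.0, 0.0]
force: [0.1, 0.5, -1.4]
finger_gap: 0.3
gripper_force: 0.0
```

apply_moves:
  claw: [-1, -1, -1, -1, -1]
  travel:
    - [0, 0, 0]
    - [0, 0, 0]
    - [0, 0, 0]
    - [0, 0, 0]
    - [0, 0, 0]
  turn:
    - [0, 0, 0]
    - [0, 0, 0]
    - [0, 0, 0]
    - [0, 0, 0]
    - [0, 0, 0]

```text
t: 3.9
tcp_pos: [0.577, 0.2277, 0.0954]
tool_rot: [0.997, 0.081, 0.0, -0.0]
force: [0.3, 0.9, 1.7]
finger_gap: 0.151
gripper_force: 69.2
```

```bash
python3 -c "
from h import *
st()"
```

```text
3.9 S [0.6062 0.1315] z 0.0954 F [0.4  0.85] 1.66 T [ 0.05 -0.02 -0.01] gap 0.151 69.2013931274414 R [ 9.967e-01  8.100e-02  1.000e-04 -0.000e+00]
```

apply_moves:
  claw: [-1, -1, -1, -1, -1]
  travel:
    - [0, -0.012, 0]
    - [0, -0.025, 0]
    - [0, -0.035, 0]
    - [0, -0.041, 0]
    - [0, -0.044, 0]
  turn:
    - [0, 0, 0]
    - [0, 0, 0]
    - [0, 0, 0]
    - [0, 0, 0]
    - [0, 0, 0]

```text
t: 4.32
tcp_pos: [0.571, 0.2633, 0.0954]
tool_rot: [0.997, 0.082, 0.0, 0.0]
force: [0.7, -4.4, 1.5]
finger_gap: 0.154
gripper_force: 69.3
```

apply_moves:
  claw: [-1, -1, -1]
  travel:
    - [0, 0, 0]
    - [0, 0, 0]
    - [0, 0, 0]
  turn:
    - [0, 0, 0]
    - [0, 0, 0]
    - [0, 0, 0]

```text
t: 4.57
tcp_pos: [0.571, 0.2629, 0.0954]
tool_rot: [0.997, 0.081, -0.0, -0.0]
force: [-0.8, 1.0, 1.4]
finger_gap: 0.149
gripper_force: 69.3
```

```bash
python3 -c "
from h import *
st()
s=manip.snapshot('wrist');cv2.imwrite('pics/w2.png',s['pixels'][90:290,140:510,::-1].repeat(2,0).repeat(2,1))"
```

```text
4.57 S [0.606  0.1672] z 0.0954 F [-0.61  1.07] 1.42 T [0.09 0.09 0.04] gap 0.149 69.26969289779663 R [ 9.967e-01  8.090e-02 -1.000e-04 -5.000e-04]
```

View pics/w2.png

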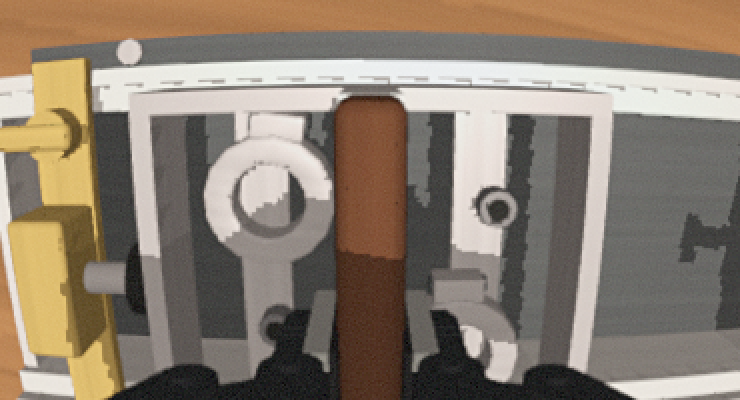

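The wrist view shows the sieve's left wall level with the left buffer face at ≈(135,280). The force is still about zero, so it is only just touching. I'm pressing on in small steps.

apply_moves:
  claw: [-1, -1, -1, -1, -1]
  travel:
    - [0, -0.004, 0]
    - [0, -0.006, 0]
    - [0, -0.006, 0]
    - [0, -0.006, 0]
    - [0, -0.006, 0]
  turn:
    - [0, 0, 0]
    - [0, 0, 0]
    - [0, 0, 0]
    - [0, 0, 0]
    - [0, 0, 0]

```text
t: 5.03
tcp_pos: [0.5705, 0.266, 0.0954]
tool_rot: [0.997, 0.081, -0.0, 0.001]
force: [0.6, -5.3, 2.6]
finger_gap: 0.152
gripper_force: 69.4
```

```bash
python3 -c "
from h import *
st()"
```

```text
5.03 S [0.606  0.1703] z 0.0954 F [-0.26 -5.3 ] 2.61 T [-0.81 -0.01  0.03] gap 0.152 69.42855834960938 R [ 9.967e-01  8.100e-02 -2.000e-04  8.000e-04]
```

apply_moves:
  claw: [-1, -1, -1, -1, -1]
  travel:
    - [0, -0.004, 0]
    - [0, -0.004, 0]
    - [0, -0.004, 0]
    - [0, -0.004, 0]
    - [0, -0.004, 0]
  turn:
    - [0, 0, 0]
    - [0, 0, 0]
    - [0, 0, 0]
    - [0, 0, 0]
    - [0, 0, 0]

```text
t: 5.45
tcp_pos: [0.5701, 0.2687, 0.0954]
tool_rot: [0.997, 0.081, -0.0, 0.001]
force: [-0.2, -6.3, 3.3]
finger_gap: 0.153
gripper_force: 69.5
```

```bash
python3 -c "
from h import *
st()
s=manip.snapshot('wrist');cv2.imwrite('pics/w3.png',s['pixels'][90:290,140:510,::-1].repeat(2,0).repeat(2,1))"
```

```text
5.45 S [0.606  0.1731] z 0.0954 F [-1.24 -6.17] 3.35 T [-0.89 -0.08 -0.02] gap 0.153 69.46533679962158 R [ 9.967e-01  8.100e-02 -2.000e-04  1.100e-03]
```

View pics/w3.png

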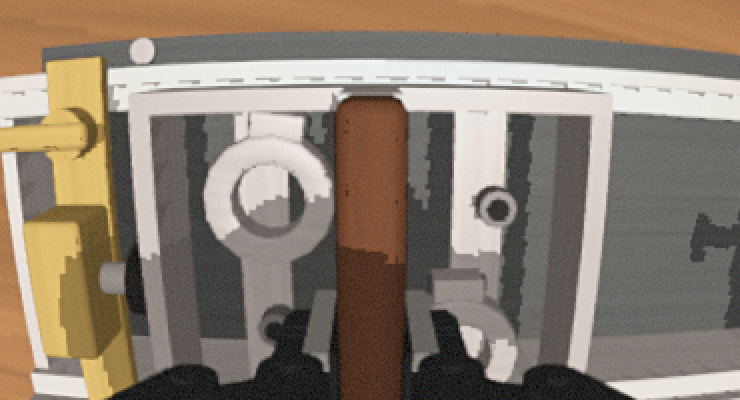

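The rod's visible length shrank from 42 to 27 px (≈6 mm) and the force is ≈6 N, so the left knock is done. Next I'm going right to find the other stop.

apply_moves:
  claw: [-1, -1, -1, -1, -1]
  travel:
    - [0, 0.03, 0]
    - [0, 0.065, 0]
    - [0, 0.085, 0]
    - [0, 0.095, 0]
    - [0, 0.098, 0]
  turn:
    - [0, 0, 0]
    - [0, 0, 0]
    - [0, 0, 0]
    - [0, 0, 0]
    - [0, 0, 0]

```text
t: 5.92
tcp_pos: [0.583, 0.1925, 0.0954]
tool_rot: [0.997, 0.08, 0.0, -0.001]
force: [0.3, 3.3, 1.9]
finger_gap: 0.154
gripper_force: 69.5
```

apply_moves:
  claw: [-1, -1, -1]
  travel:
    - [0, 0, 0]
    - [0, 0, 0]
    - [0, 0, 0]
  turn:
    - [0, 0, 0]
    - [0, 0, 0]
    - [0, 0, 0]

```text
t: 6.17
tcp_pos: [0.5827, 0.1933, 0.0954]
tool_rot: [0.997, 0.081, 0.0, 0.0]
force: [0.5, -1.5, 1.8]
finger_gap: 0.148
gripper_force: 69.5
```

```bash
python3 -c "
from h import *
st()"
```

```text
6.17 S [0.6063 0.0966] z 0.0954 F [ 0.26 -1.58] 1.8 T [-0.38 -0.05  0.  ] gap 0.148 69.50259447097778 R [9.967e-01 8.150e-02 3.000e-04 2.000e-04]
```

apply_moves:
  claw: [-1, -1, -1, -1, -1]
  travel:
    - [0, 0.002, 0]
    - [0, 0.004, 0]
    - [0, 0.004, 0]
    - [0, 0.004, 0]
    - [0, 0.004, 0]
  turn:
    - [0, 0, 0]
    - [0, 0, 0]
    - [0, 0, 0]
    - [0, 0, 0]
    - [0, 0, 0]

```text
t: 6.58
tcp_pos: [0.5829, 0.1904, 0.0954]
tool_rot: [0.997, 0.081, -0.0, -0.0]
force: [-0.9, 3.0, 3.5]
finger_gap: 0.149
gripper_force: 69.6
```

```bash
python3 -c "
from h import *
st()"
```

```text
6.58 S [0.606  0.0937] z 0.0954 F [-0.41  3.14] 3.46 T [0.36 0.05 0.07] gap 0.149 69.59635376930237 R [ 9.967e-01  8.110e-02 -0.000e+00 -3.000e-04]
```

apply_moves:
  claw: [-1, -1, -1, -1, -1]
  travel:
    - [0, 0.002, 0]
    - [0, 0.004, 0]
    - [0, 0.004, 0]
    - [0, 0.004, 0]
    - [0, 0.004, 0]
  turn:
    - [0, 0, 0]
    - [0, 0, 0]
    - [0, 0, 0]
    - [0, 0, 0]
    - [0, 0, 0]

```text
t: 7.0
tcp_pos: [0.5835, 0.1869, 0.0954]
tool_rot: [0.997, 0.081, -0.0, -0.0]
force: [-0.9, 5.5, 2.8]
finger_gap: 0.146
gripper_force: 69.7
```

apply_moves:
  claw: [-1, -1, -1, -1, -1]
  travel:
    - [0, 0.002, 0]
    - [0, 0.004, 0]
    - [0, 0.004, 0]
    - [0, 0.004, 0]
    - [0, 0.004, 0]
  turn:
    - [0, 0, 0]
    - [0, 0, 0]
    - [0, 0, 0]
    - [0, 0, 0]
    - [0, 0, 0]

```text
t: 7.42
tcp_pos: [0.5839, 0.1841, 0.0954]
tool_rot: [0.997, 0.081, -0.0, -0.001]
force: [-1.3, 5.5, 2.8]
finger_gap: 0.146
gripper_force: 69.7
```

```bash
python3 -c "
from h import *
st()
s=manip.snapshot('wrist');cv2.imwrite('pics/w4.png',s['pixels'][90:290,140:510,::-1].repeat(2,0).repeat(2,1))"
```

```text
7.42 S [0.606  0.0873] z 0.0954 F [-0.35  5.63] 2.76 T [ 0.91  0.16 -0.01] gap 0.146 69.6515679359436 R [ 9.967e-01  8.070e-02 -0.000e+00 -6.000e-04]
```

View pics/w4.png

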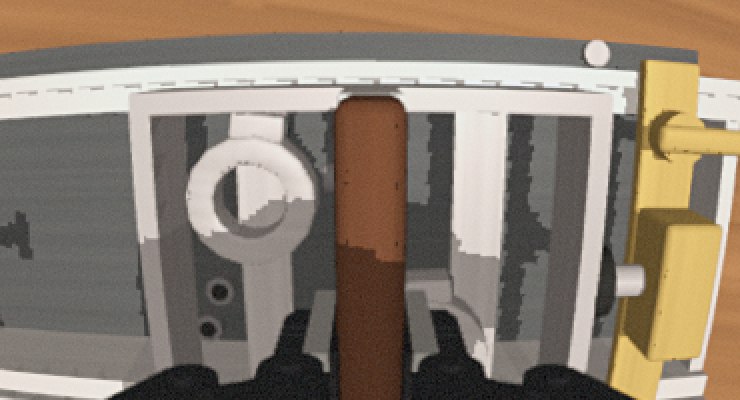

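Right buffer rod is visible at ≈28 px, F≈5.6 N, so the right knock is done. The bushings have already left the bars. Now the brisk second left–right pair.

apply_moves:
  claw: [-1, -1, -1, -1, -1]
  travel:
    - [0, -0.05, 0]
    - [0, -0.1, 0]
    - [0, -0.111, 0]
    - [0, -0.111, 0]
    - [0, -0.06, 0]
  turn:
    - [0, 0, 0]
    - [0, 0, 0]
    - [0, 0, 0]
    - [0, 0, 0]
    - [0, 0, 0]

```text
t: 7.88
tcp_pos: [0.5756, 0.2364, 0.0954]
tool_rot: [0.996, 0.084, 0.001, -0.002]
force: [0.2, 4.5, 5.3]
finger_gap: 0.152
gripper_force: 70.6
```

apply_moves:
  claw: [-1, -1, -1, -1, -1]
  travel:
    - [0, 0.05, 0]
    - [0, 0.061, 0]
    - [0, 0.061, 0]
    - [0, 0.02, 0]
    - [0, -0.03, 0]
  turn:
    - [0, 0, 0]
    - [0, 0, 0]
    - [0, 0, 0]
    - [0, 0, 0]
    - [0, 0, 0]

```text
t: 8.3
tcp_pos: [0.5739, 0.251, 0.0954]
tool_rot: [0.997, 0.078, 0.0, 0.002]
force: [1.1, -1.3, 1.3]
finger_gap: 0.153
gripper_force: 70.3
```

apply_moves:
  claw: [-1, -1, -1, -1, -1]
  travel:
    - [0, 0.04, 0]
    - [0, -0.01, 0]
    - [0, 0.04, 0]
    - [0, -0.01, 0]
    - [0, 0.03, 0]
  turn:
    - [0, 0, 0]
    - [0, 0, 0]
    - [0, 0, 0]
    - [0, 0, 0]
    - [0, 0, 0]

```text
t: 8.72
tcp_pos: [0.5729, 0.2424, 0.0956]
tool_rot: [0.996, 0.085, -0.0, -0.004]
force: [-0.5, 8.3, 0.7]
finger_gap: 0.151
gripper_force: 72.1
```

apply_moves:
  claw: [-1, -1, -1, -1, -1]
  travel:
    - [0, 0, 0]
    - [0, 0, 0]
    - [0, 0, 0]
    - [0, 0, 0]
    - [0, 0, 0]
  turn:
    - [0, 0, 0]
    - [0, 0, 0]
    - [0, 0, 0]
    - [0, 0, 0]
    - [0, 0, 0]

```text
t: 9.13
tcp_pos: [0.5757, 0.2308, 0.0954]
tool_rot: [0.997, 0.081, -0.001, -0.0]
force: [-2.2, 0.5, 5.7]
finger_gap: 0.147
gripper_force: 72.5
```

```bash
python3 -c "
from h import *
st()
s=manip.snapshot('wrist');np.savez('w5',**s)
t=manip.snapshot('side')['pixels'][210:345,235:355]
a=s['pixels'][90:290,140:510].repeat(2,0).repeat(2,1)
cv2.imwrite('pics/w5.png',a[:,:,::-1]); cv2.imwrite('pics/s5.png',cv2.resize(t[:,:,::-1],None,fx=4.4,fy=4.4,interpolation=2))"
```

```text
9.13 S [0.6054 0.1348] z 0.0954 F [-2.09  0.8 ] 5.74 T [0.1  0.24 0.08] gap 0.147 72.49466300010681 R [ 9.967e-01  8.080e-02 -7.000e-04 -0.000e+00]
```

View pics/w5.png

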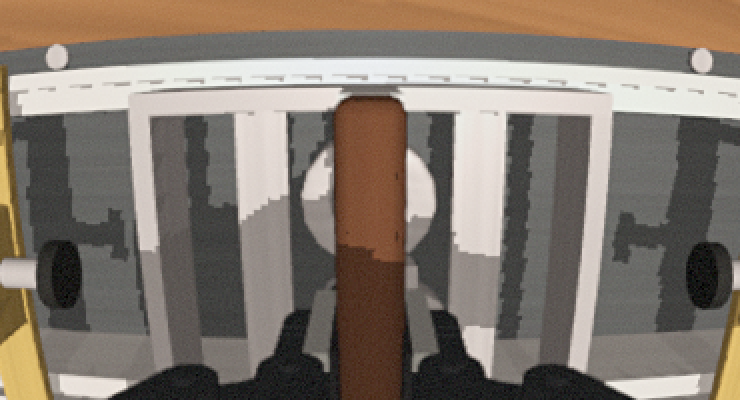

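No bushing is visible on the outer bars, and both collars sit under the handle. I'm repeating an L–R pair with holds and shaking more, to free anything hidden.

apply_moves:
  claw: [-1, -1, -1, -1, -1]
  travel:
    - [0, -0.042, 0]
    - [0, -0.051, 0]
    - [0, -0.051, 0]
    - [0, -0.051, 0]
    - [0, -0.051, 0]
  turn:
    - [0, 0, 0]
    - [0, 0, 0]
    - [0, 0, 0]
    - [0, 0, 0]
    - [0, 0, 0]

```text
t: 9.65
tcp_pos: [0.571, 0.2698, 0.0954]
tool_rot: [0.997, 0.081, 0.001, 0.0]
force: [3.4, -4.3, 2.7]
finger_gap: 0.149
gripper_force: 72.1
```

apply_moves:
  claw: [-1, -1, -1, -1, -1]
  travel:
    - [0, 0.05, 0]
    - [0, 0.1, 0]
    - [0, 0.111, 0]
    - [0, 0.111, 0]
    - [0, 0.111, 0]
  turn:
    - [0, 0, 0]
    - [0, 0, 0]
    - [0, 0, 0]
    - [0, 0, 0]
    - [0, 0, 0]

```text
t: 10.07
tcp_pos: [0.5839, 0.1837, 0.0954]
tool_rot: [0.997, 0.08, -0.0, -0.001]
force: [-0.7, 2.5, 3.1]
finger_gap: 0.154
gripper_force: 72.3
```

apply_moves:
  claw: [-1, -1, -1, -1, -1]
  travel:
    - [0, -0.05, 0]
    - [0, -0.09, 0]
    - [0, -0.04, 0]
    - [0, -0.09, 0]
    - [0, -0.04, 0]
  turn:
    - [0, 0, 0]
    - [0, 0, 0]
    - [0, 0, 0]
    - [0, 0, 0]
    - [0, 0, 0]

```text
t: 10.48
tcp_pos: [0.5747, 0.2325, 0.0958]
tool_rot: [0.996, 0.088, 0.001, -0.005]
force: [1.9, 7.6, 0.7]
finger_gap: 0.15
gripper_force: 72.2
```

apply_moves:
  claw: [-1, -1, -1, -1, -1]
  travel:
    - [0, -0.05, 0]
    - [0, 0, 0]
    - [0, -0.05, 0]
    - [0, 0, 0]
    - [0, -0.04, 0]
  turn:
    - [0, 0, 0]
    - [0, 0, 0]
    - [0, 0, 0]
    - [0, 0, 0]
    - [0, 0, 0]

```text
t: 10.9
tcp_pos: [0.5771, 0.2361, 0.0957]
tool_rot: [0.997, 0.078, 0.0, 0.005]
force: [3.4, -4.8, 0.1]
finger_gap: 0.151
gripper_force: 72.5
```

apply_moves:
  claw: [-1, -1, -1, -1, -1]
  travel:
    - [0, 0.05, 0]
    - [0, 0, 0]
    - [0, 0.05, 0]
    - [0, 0, 0]
    - [0, 0.02, 0]
  turn:
    - [0, 0, 0]
    - [0, 0, 0]
    - [0, 0, 0]
    - [0, 0, 0]
    - [0, 0, 0]

```text
t: 11.32
tcp_pos: [0.5749, 0.2362, 0.0954]
tool_rot: [0.997, 0.081, -0.0, -0.003]
force: [-2.4, 6.6, 4.2]
finger_gap: 0.152
gripper_force: 73.7
```

apply_moves:
  claw: [-1, -1, -1, -1]
  travel:
    - [0, 0, 0]
    - [0, 0, 0]
    - [0, 0, 0]
    - [0, 0, 0]
  turn:
    - [0, 0, 0]
    - [0, 0, 0]
    - [0, 0, 0]
    - [0, 0, 0]

```text
t: 11.65
tcp_pos: [0.5757, 0.2314, 0.0954]
tool_rot: [0.997, 0.082, -0.0, 0.0]
force: [-1.4, -1.1, 5.2]
finger_gap: 0.154
gripper_force: 73.7
```

```bash
python3 -c "
from h import *
st()"
```

```text
11.65 S [0.6056 0.1353] z 0.0954 F [-1.56 -0.89] 5.24 T [-0.12  0.11 -0.  ] gap 0.154 73.68984460830688 R [ 9.967e-01  8.160e-02 -4.000e-04  3.000e-04]
```

apply_moves:
  claw: [-1, -1, -1, -1, -1]
  travel:
    - [0, 0, -0.01]
    - [0, 0, -0.03]
    - [0, 0, -0.06]
    - [0, 0, -0.09]
    - [0, 0, -0.12]
  turn:
    - [0, 0, 0]
    - [0, 0, 0]
    - [0, 0, 0]
    - [0, 0, 0]
    - [0, 0, 0]

```text
t: 12.07
tcp_pos: [0.5742, 0.231, 0.1899]
tool_rot: [0.997, 0.081, -0.003, 0.0]
force: [0.4, 0.4, -5.9]
finger_gap: 0.148
gripper_force: 72.0
```

apply_moves:
  claw: [-1, -1, -1, -1, -1]
  travel:
    - [0, 0, -0.03]
    - [0, 0, -0.06]
    - [0, 0, -0.09]
    - [0, 0, -0.1]
    - [0, 0, -0.1]
  turn:
    - [0, 0, 0]
    - [0, 0, 0]
    - [0, 0, 0]
    - [0, 0, 0]
    - [0, 0, 0]

```text
t: 12.48
tcp_pos: [0.5768, 0.2314, 0.2725]
tool_rot: [0.997, 0.081, 0.001, -0.0]
force: [0.6, 0.2, -5.6]
finger_gap: 0.153
gripper_force: 72.0
```

```bash
python3 -c "
from h import *
st()
for n in('scene','side','wrist'):
    s=manip.snapshot(n);np.savez('l_'+n,**s)
f=lambda n,v0,v1,u0,u1,w,h:cv2.resize(np.load('l_'+n+'.npz')['pixels'][v0:v1,u0:u1,::-1],(w,h),interpolation=2)
a=f('scene',195,310,310,455,400,320);b=f('side',185,350,235,375,400,320+0)
c=f('wrist',80,300,130,520,496,280)
im=np.zeros((600,800,3),np.uint8);im[:320,:400]=a;im[:320,400:]=b[:,:400];im[320:,:496]=c
cv2.imwrite('pics/lift.png',im)"
```

```text
12.48 S [0.6066 0.1352] z 0.2725 F [0.66 0.11] -5.55 T [ 0.   -0.07 -0.03] gap 0.153 71.95759892463684 R [ 9.967e-01  8.130e-02  1.400e-03 -2.000e-04]
```

View pics/lift.png

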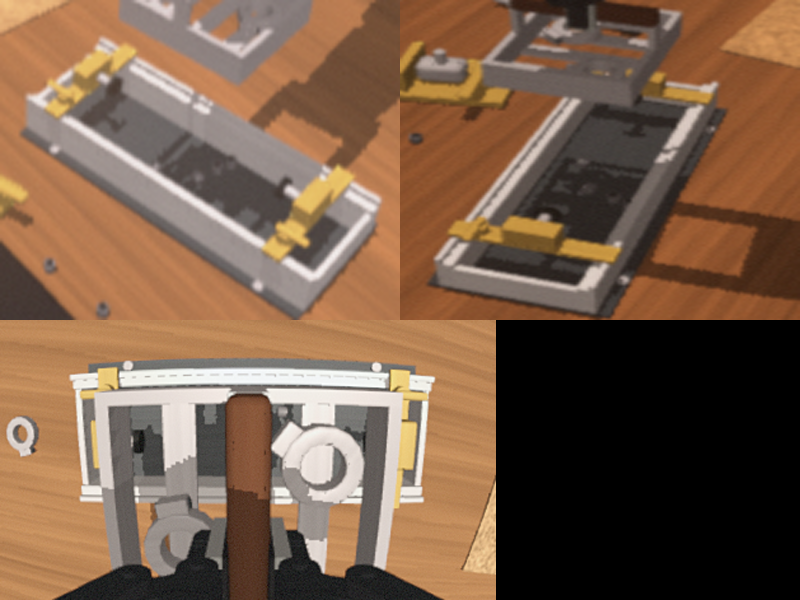

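Picture budget is used up. The sieve is held level with both collars in it (wrist inset ≈(320,465) and (180,545)), and small objects lie in the tray (scene ≈(185–225,185)). I'll count them by depth.

```bash
python3 -c "
from h import *
c0=np.array([.604,.1285])
for n in('scene','side'):
    s=dict(np.load('l_'+n+'.npz'));K=s['intrinsics']
    v,u=np.mgrid[0:400,0:640];d=s['depth'].astype(float)
    P=(np.stack([(u-K[0,2])/K[0,0]*d,(v-K[1,2])/K[1,1]*d,d],-1)-s['t'])@s['R']
    q=P[...,:2]@S.T-c0
    m=(d>0)&(abs(q[...,0])<.046)&(abs(q[...,1])<.165)&(P[...,2]<.03)&(P[...,2]>.0)
    print(n,'tray pixels',m.sum(),'median z',np.median(P[...,2][m]))
    o=(m&(P[...,2]>np.median(P[...,2][m])+.005)&(abs(q[...,1])<.13)).astype(np.uint8)
    k,l,st_,c=cv2.connectedComponentsWithStats(o,connectivity=4)
    for i in range(1,k):
        w=l==i
        if st_[i,4]>2: print(c[i].round(0),st_[i,4],q[w].mean(0).round(3),P[...,2][w].max().round(3),s['pixels'][w].mean(0).round(0))
"
```

```text
scene tray pixels 2169 median z 0.005175394910061173
[356. 225.] 14 [-0.044 -0.122] 0.03 [152. 140. 136.]
[386. 244.] 260 [-0.043 -0.009] 0.03 [151. 140. 138.]
[366. 255.] 12 [ 0.028 -0.027] 0.019 [145. 135. 133.]
[388. 254.] 14 [-0.017  0.02 ] 0.016 [91. 82. 80.]
[381. 258.] 17 [0.008 0.013] 0.016 [105.  96.  95.]
[417. 261.] 16 [-0.044  0.099] 0.03 [154. 142. 138.]
side tray pixels 2589 median z 0.004961717975441598
[298. 268.] 19 [ 0.023 -0.028] 0.017 [78. 70. 67.]
[301. 282.] 20 [0.002 0.013] 0.019 [62. 54. 52.]
[309. 286.] 21 [-0.021  0.02 ] 0.018 [52. 44. 41.]
[314. 289.] 10 [-0.036  0.026] 0.018 [55. 48. 44.]
```

```bash
python3 -c "
from h import *
c0=np.array([.604,.1285])
for n in('scene','side'):
    s=dict(np.load('l_'+n+'.npz'));K=s['intrinsics']
    v,u=np.mgrid[0:400,0:640];d=s['depth'].astype(float)
    P=(np.stack([(u-K[0,2])/K[0,0]*d,(v-K[1,2])/K[1,1]*d,d],-1)-s['t'])@s['R']
    q=P[...,:2]@S.T-c0
    # height map of tray slice x -.05..-.02 , y 0..0.05
    m=(d>0)&(q[...,0]>-.06)&(q[...,0]<-.026)&(q[...,1]>.01)&(q[...,1]<.04)&(P[...,2]<.025)
    for a in sorted([(round(x*1e3),round(y*1e3),round(z*1e3)) for (x,y),z in zip(q[m],P[...,2][m]) if z>.009]): print(a,end=' ')
    print()
s=dict(np.load('l_wrist.npz'));K=s['intrinsics'];v,u=np.mgrid[0:400,0:640];d=s['depth'].astype(float)
x=(u-K[0,2])/K[0,0];y=(v-K[1,2])/K[1,1];r=np.hypot(x,y)+1e-9;k=np.tan(r)/r
P=(np.stack([x*k*d,y*k*d,d],-1)-s['t'])@s['R'];q=P[...,:2]@S.T-np.array([.6066,.1352])
m=(d>0)&(abs(q[...,0])<.05)&(abs(q[...,1])<.059)&(P[...,2]<.26)
z=P[...,2];print('bars z',np.median(z[m&(z>.2)]))
g=m&(z>.229)
o,l,t,c=cv2.connectedComponentsWithStats(g.astype(np.uint8))
for i in range(1,o):
    if t[i,4]>15: print(t[i],q[l==i].mean(0).round(3),np.percentile(z[l==i],[10,50,90]).round(3))
"
```

```text
(-47, 23, 11) (-47, 26, 22) (-47, 35, 24) (-46, 10, 11) (-46, 19, 22) (-45, 14, 14) (-45, 16, 24) (-45, 21, 14) (-45, 24, 18) (-45, 25, 10) (-44, 14, 20) (-44, 17, 21) (-44, 18, 13) (-44, 22, 12) (-44, 24, 22) (-44, 28, 16) (-44, 31, 19) (-44, 31, 23) (-44, 32, 16) (-44, 36, 14) (-44, 38, 19) (-44, 39, 12) (-43, 14, 24) (-43, 15, 12) (-43, 18, 19) (-43, 21, 21) (-43, 28, 22) (-43, 29, 14) (-43, 36, 19) (-43, 38, 25) (-43, 39, 17) (-42, 35, 23) (-42, 37, 12) (-41, 17, 11) (-41, 24, 12) (-39, 29, 12) (-37, 26, 12) (-36, 23, 16) (-35, 21, 14) (-35, 31, 14) (-33, 26, 15) (-33, 29, 13) (-32, 23, 13) (-31, 31, 12) (-30, 28, 15) (-29, 29, 12) (-28, 25, 14) (-28, 26, 11) 
(-39, 26, 15) (-37, 22, 15) (-37, 28, 10) (-37, 30, 16) (-36, 18, 14) (-36, 26, 14) (-36, 26, 18) (-35, 29, 10) (-35, 30, 16) (-34, 28, 16) (-33, 24, 15) (-27, 22, 11) (-26, 19, 12) 
bars z 0.23454460242528155
[214 141  94 109 678] [0.034 0.044] [0.232 0.25  0.252]
[342 141  91   7 392] [ 0.049 -0.034] [0.251 0.252 0.252]
[214 155   7   7  17] [0.041 0.059] [0.245 0.249 0.252]
[ 344  157   73   71 2845] [ 0.019 -0.033] [0.235 0.237 0.238]
[216 166   9  50 178] [0.023 0.059] [0.243 0.248 0.252]
[ 243  218   54   64 1583] [-0.015  0.037] [0.233 0.237 0.238]
[225 240  11  30  87] [-0.021  0.059] [0.231 0.239 0.249]
[234 263   4   9  17] [-0.034  0.059] [0.229 0.232 0.236]
```

Four bushings are confirmed in the tray, and the sieve holds only the collars. I'm carrying it to the mat.

apply_moves:
  claw: [-1, -1, -1, -1, -1]
  travel:
    - [-0.004, 0.014, 0]
    - [-0.013, 0.042, 0]
    - [-0.026, 0.082, 0]
    - [-0.039, 0.123, 0]
    - [-0.052, 0.164, 0]
  turn:
    - [0, 0, 0]
    - [0, 0, 0]
    - [0, 0, 0]
    - [0, 0, 0]
    - [0, 0, 0]

```text
t: 13.05
tcp_pos: [0.5548, 0.0929, 0.2694]
tool_rot: [0.997, 0.081, -0.002, 0.0]
force: [0.2, -0.5, -5.8]
finger_gap: 0.146
gripper_force: 71.9
```

apply_moves:
  claw: [-1, -1, -1, -1, -1]
  travel:
    - [-0.012, 0.038, 0]
    - [-0.024, 0.076, 0]
    - [-0.036, 0.114, 0]
    - [-0.048, 0.152, 0]
    - [-0.058, 0.184, 0]
  turn:
    - [0, 0, 0]
    - [0, 0, 0]
    - [0, 0, 0]
    - [0, 0, 0]
    - [0, 0, 0]

```text
t: 13.47
tcp_pos: [0.5326, -0.0608, 0.2698]
tool_rot: [0.997, 0.08, -0.002, -0.0]
force: [0.4, 0.4, -6.2]
finger_gap: 0.154
gripper_force: 71.9
```

apply_moves:
  claw: [-1, -1, -1, -1, -1]
  travel:
    - [-0.011, 0.035, 0]
    - [-0.022, 0.07, 0]
    - [-0.032, 0.1, 0]
    - [-0.041, 0.13, 0]
    - [-0.047, 0.1445, 0]
  turn:
    - [0, 0, 0.015]
    - [0, 0, 0.03]
    - [0, 0, 0.045]
    - [0, 0, 0.058]
    - [0, 0, 0.0633]

```text
t: 13.88
tcp_pos: [0.5147, -0.1819, 0.2699]
tool_rot: [1.0, -0.02, -0.001, 0.001]
force: [0.9, -0.9, -6.8]
finger_gap: 0.148
gripper_force: 71.9
```

apply_moves:
  claw: [-1, -1, -1, -1]
  travel:
    - [0, 0, 0.03]
    - [0, 0, 0.06]
    - [0, 0, 0.09]
    - [0, 0, 0.1]
  turn:
    - [0, 0, 0]
    - [0, 0, 0]
    - [0, 0, 0]
    - [0, 0, 0]

```text
t: 14.22
tcp_pos: [0.5126, -0.1769, 0.1871]
tool_rot: [1.0, -0.019, -0.004, -0.002]
force: [-1.9, 0.1, -6.8]
finger_gap: 0.151
gripper_force: 71.9
```

apply_moves:
  claw: [-1, -1, -1]
  travel:
    - [0, 0, 0]
    - [0, 0, 0]
    - [0, 0, 0]
  turn:
    - [0, 0, 0]
    - [0, 0, 0]
    - [0, 0, 0]

```text
t: 14.47
tcp_pos: [0.517, -0.1787, 0.1925]
tool_rot: [1.0, -0.018, 0.001, 0.001]
force: [0.5, -0.3, -6.0]
finger_gap: 0.151
gripper_force: 72.0
```

```bash
python3 -c "
from h import *
st();m=manip.sense();print(m['tcp_pos'],np.degrees(2*np.arctan2(m['tool_rot'][1],m['tool_rot'][0])))
s=manip.snapshot('wrist');np.savez('m_wrist',**s)
K=s['intrinsics'];v,u=np.mgrid[0:400,0:640];d=s['depth'].astype(float)
x=(u-K[0,2])/K[0,0];y=(v-K[1,2])/K[1,1];r=np.hypot(x,y)+1e-9;k=np.tan(r)/r
P=(np.stack([x*k*d,y*k*d,d],-1)-s['t'])@s['R'];c=s['pixels'].astype(int)
g=(d>0)&(abs(P[...,2])<.012)&(c[...,0]>170)&(c[...,1]>120)&(abs(P[...,0]-.517)<.14)&(abs(P[...,1]+.178)<.16)
w=P[g];print(g.sum(),w.min(0).round(3),w.max(0).round(3))
"
```

```text
14.47 S [ 0.4814 -0.2599] z 0.1925 F [ 0.46 -0.43] -6.03 T [-0.02 -0.   -0.07] gap 0.151 71.95870041847229 R [ 9.998e-01 -1.810e-02  1.200e-03  7.000e-04]
[ 0.5170444  -0.17874157  0.19248196] -2.0794892245353656
32354 [ 0.378 -0.338 -0.002] [ 0.657 -0.018  0.007]
```

apply_moves:
  claw: [-1, -1, -1, -1, -1]
  travel:
    - [0, 0, 0.035]
    - [0, 0, 0.075]
    - [0, 0, 0.115]
    - [0, 0, 0.145]
    - [0, 0, 0.155]
  turn:
    - [0, 0, 0]
    - [0, 0, 0]
    - [0, 0, 0]
    - [0, 0, 0]
    - [0, 0, 0]

```text
t: 14.93
tcp_pos: [0.5152, -0.1777, 0.0653]
tool_rot: [1.0, -0.018, -0.002, -0.001]
force: [0.1, 0.1, -6.8]
finger_gap: 0.146
gripper_force: 71.9
```

apply_moves:
  claw: [-1, -1, -1, -1, -1]
  travel:
    - [0, 0, 0.003]
    - [0, 0, 0.006]
    - [0, 0, 0.009]
    - [0, 0, 0.012]
    - [0, 0, 0.013]
  turn:
    - [0, 0, 0]
    - [0, 0, 0]
    - [0, 0, 0]
    - [0, 0, 0]
    - [0, 0, 0]

```text
t: 15.35
tcp_pos: [0.5169, -0.1788, 0.058]
tool_rot: [1.0, -0.018, 0.001, 0.001]
force: [0.8, -0.2, -6.1]
finger_gap: 0.151
gripper_force: 71.9
```

```bash
python3 -c "
from h import *
st()"
```

```text
15.35 S [ 0.4812 -0.2599] z 0.058 F [ 0.79 -0.31] -6.05 T [0.03 0.06 0.  ] gap 0.151 71.94301843643188 R [ 9.998e-01 -1.840e-02  1.100e-03  6.000e-04]
```

Still hanging at 6 N with ≈3.5 mm to go.

apply_moves:
  claw: [-1, -1, -1, -1, -1]
  travel:
    - [0, 0, 0.001]
    - [0, 0, 0.002]
    - [0, 0, 0.003]
    - [0, 0, 0.004]
    - [0, 0, 0.0045]
  turn:
    - [0, 0, 0]
    - [0, 0, 0]
    - [0, 0, 0]
    - [0, 0, 0]
    - [0, 0, 0]

```text
t: 15.77
tcp_pos: [0.5162, -0.1784, 0.0543]
tool_rot: [1.0, -0.018, 0.0, 0.0]
force: [-2.6, 1.3, 7.3]
finger_gap: 0.15
gripper_force: 73.9
```

apply_moves:
  claw: [-1, -1]
  travel:
    - [0, 0, 0]
    - [0, 0, 0]
  turn:
    - [0, 0, 0]
    - [0, 0, 0]

```text
t: 15.93
tcp_pos: [0.5162, -0.1784, 0.0544]
tool_rot: [1.0, -0.018, 0.0, 0.0]
force: [-1.8, 0.9, 6.4]
finger_gap: 0.151
gripper_force: 73.8
```

```bash
python3 -c "
from h import *
st()"
```

```text
15.93 S [ 0.4806 -0.2595] z 0.0544 F [-1.67  1.16] 6.43 T [0.21 0.38 0.03] gap 0.151 73.79218697547913 R [ 9.998e-01 -1.840e-02  4.000e-04  2.000e-04]
```

apply_moves:
  claw: [0.2, 0.2, 0.2, 0.2, 0.2]
  travel:
    - [0, 0, 0]
    - [0, 0, 0]
    - [0, 0, 0]
    - [0, 0, 0]
    - [0, 0, 0]
  turn:
    - [0, 0, 0]
    - [0, 0, 0]
    - [0, 0, 0]
    - [0, 0, 0]
    - [0, 0, 0]

```text
t: 16.35
tcp_pos: [0.5162, -0.1784, 0.0533]
tool_rot: [1.0, -0.018, 0.0, 0.0]
force: [-0.9, -0.1, -0.2]
finger_gap: 0.6
gripper_force: 0.0
```

apply_moves:
  claw: [0.2, 0.2, 0.2, 0.2, 0.2]
  travel:
    - [0, 0, -0.01]
    - [0, 0, -0.04]
    - [0, 0, -0.08]
    - [0, 0, -0.12]
    - [0, 0, -0.16]
  turn:
    - [0, 0, 0]
    - [0, 0, 0]
    - [0, 0, 0]
    - [0, 0, 0]
    - [0, 0, 0]

```text
t: 16.77
tcp_pos: [0.5156, -0.1781, 0.1829]
tool_rot: [1.0, -0.018, -0.0, -0.0]
force: [1.2, -0.2, 0.2]
finger_gap: 0.603
gripper_force: 0.0
```

apply_moves:
  claw: [0.2, 0.2, 0.2, 0.2, 0.2]
  travel:
    - [0, 0, -0.04]
    - [0, 0, -0.08]
    - [0, 0, -0.1]
    - [0, 0, -0.1]
    - [0, 0, -0.1]
  turn:
    - [0, 0, 0]
    - [0, 0, 0]
    - [0, 0, 0]
    - [0, 0, 0]
    - [0, 0, 0]

```text
t: 17.18
tcp_pos: [0.5162, -0.1784, 0.2625]
tool_rot: [1.0, -0.018, 0.001, 0.001]
force: [-0.5, 0.0, 0.4]
finger_gap: 0.602
gripper_force: 0.0
```

```bash
python3 -c "
from h import *
st();np.savez('e_wrist',**manip.snapshot('wrist'))
for n in('scene','side'):
    s=manip.snapshot(n);K=s['intrinsics'];v,u=np.mgrid[0:400,0:640];d=s['depth'].astype(float)
    P=(np.stack([(u-K[0,2])/K[0,0]*d,(v-K[1,2])/K[1,1]*d,d],-1)-s['t'])@s['R']
    near=(d>0)&(abs(P[...,0]-.517)<.09)&(abs(P[...,1]+.178)<.1)
    for a,b in((.074,.09),(.03,.04)):
        w=P[near&(P[...,2]>a)&(P[...,2]<b)];r=cv2.minAreaRect(w[:,:2].astype(np.float32));print(n,a,len(w),w[:,2].max().round(4),np.round(r[0],3),np.round(r[1],3),round(r[2],1))
    q=P[...,:2]@S.T-np.array([.604,.1285])
    m=(d>0)&(abs(q[...,0])<.041)&(abs(q[...,1])<.12)&(P[...,2]<.025)&(P[...,2]>.0105)
    k,l,t,c=cv2.connectedComponentsWithStats(m.astype(np.uint8))
    print([(t[i,4],q[l==i].mean(0).round(3).tolist()) for i in range(1,k) if t[i,4]>3])
"
```

```text
17.18 S [ 0.4806 -0.2595] z 0.2625 F [-0.44  0.11] 0.37 T [-0.04  0.01  0.01] gap 0.602 0.0 R [ 9.998e-01 -1.840e-02  1.200e-03  7.000e-04]
scene 0.074 115 0.0872 [ 0.523 -0.176] [0.019 0.112] 87.0
scene 0.03 183 0.0388 [ 0.522 -0.176] [0.139 0.118] 89.0
[(np.int32(13), [-0.033, 0.026]), (np.int32(13), [0.028, -0.027]), (np.int32(13), [-0.017, 0.021]), (np.int32(16), [0.009, 0.013])]
side 0.074 182 0.0861 [ 0.517 -0.175] [0.018 0.113] 87.0
side 0.03 226 0.0399 [ 0.517 -0.175] [0.139 0.117] 89.2
[(np.int32(19), [0.023, -0.028]), (np.int32(21), [0.003, 0.013]), (np.int32(20), [-0.021, 0.019]), (np.int32(10), [-0.036, 0.026])]
```

The sieve is centred and flat (within each camera ≈3–4 mm of the mat centre), and both cameras see four bushings in the tray.

```bash
python3 -c "
from station import manip
print(manip.sign_off())"
```

```text
the job is handed in; nothing more can be done
None
```

I handed the job in at about 17 s; no verdict was returned. All four bushings are in the tray by depth from both cameras, each stop was knocked left–right in order (the first pair confirmed by picture and force; the repeats inferred from arm position and force), and the sieve is released flat and centred on the mat, with both collars last seen in it before the carry.

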